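# Turn the blue card pack in the rod turner and lay both packs out

## Task

Two banded packs have to lie face down on the layout board, each inside the printed outline of its own colour. The green pack has already been turned and waits in the turner's out-tray: take it out and set it down in the green outline. Then feed the blue pack, face up and crosswise, onto the ramp at the top of the twisted rod turner so that it slides through and comes out face down in the empty tray, and set it down in the blue outline; do not drop the packs onto the board and leave the orange pack and the other things alone.

Things in the scene. Friction and masses are not known exactly. Their poses are not given: they have to be found in the camera images.
- blue_pack_centre (a point): Blue pack's centre, half-way up. Kraft-banded block of cards, 55 mm wide (x), 85 long (y), 22 thick (z), 0.1 kg, rigid; its z points out of the printed face, so z down = face down. Two blue panels on the face, one narrow blue bar on the white back. At the start it lies face up on the table among the clutter, at any yaw.
- green_pack_centre (a point): Green pack's centre, half-way up. Kraft-banded block of cards, 55 mm wide (x), 85 long (y), 22 thick (z), 0.1 kg, rigid; its z points out of the printed face, so z down = face down. Printed green. At the start it lies face down in the out-tray, its long side along the stop tabs, at most 15 mm from them.
- orange_pack_centre (a point): Orange pack's centre, half-way up. Kraft-banded block of cards, 55 mm wide (x), 85 long (y), 22 thick (z), 0.1 kg, rigid; its z points out of the printed face, so z down = face down. Printed orange. It lies face down in the board's middle outline; bystander.
- layout_board: Fixed plywood strip 84 x 310 mm, 8 mm thick; origin at the centre of its underside, long side along its y. Three printed outlines end to end, centres 100 mm apart: orange in the middle, blue and green in the outer two, which is which varies. Packs laid there stand about 14 mm apart end to end; their long sides are free.
- blue_outline (a point): Centre of the blue outline, on the board's top face (8 mm above the table). A white field 57.5 x 87.5 mm in a blue border of 66 x 96 mm; long side along its y, z up. The pack may lie either end to either side.
- green_outline (a point): Centre of the green outline, on the board's top face (8 mm above the table); as the blue one, but green.
- turner: The rod turner, fixed: blue frame 146 x 485 mm, polished rods 8 mm thick. Origin: middle of its underside; x across, z up; packs travel towards its -y: feed ramp (highest, rods up to 277 mm), twisted cage (hoops 134 mm across, tops at 235 mm falling to 132 mm), out-tray. The cage turns a pack half over about the sloping path, in about 0.6 s.
- feed_ramp (a point): Where the centre of a pack resting on the ramp lies, 246 mm above the table; turner axes. The ramp is two bare rods 60 mm apart under the pack, sloping down towards -y at 38 degrees, open above, behind, between the rods. Lay the pack on it face up, its 85 mm across (along x), tilted with the slope, within 4 mm of the middle, so that it can be gripped uphill and downhill.
- cage_mouth (a point): Middle of the cage's mouth, 70 mm down the slope from the ramp's centre; turner axes. Flared guides begin 20 mm down, 30 to 60 mm off the middle; the middle 40 mm is free for a finger above the pack's underside to this point (a centre rod lies just under it from 30 mm down). Rods and cards are slippery (friction 0.12): a pack let go slides off; a finger in front of it stops it.
- cage_middle (a point): Middle of the twisted cage, on the sloping path, 141 mm above the table, 170 mm down the slope from the ramp's centre; turner axes.
- out_tray (a point): Where a turned pack ends, on the tray's level floor 24.4 mm above the table; turner axes. Floor 93 mm wide, sides 23 mm high. Stop, 30 mm on towards -y: two tabs 42 mm high, 57 mm gap between for a finger. A pack ends face down, long side along x within 8 degrees, 0 to 40 mm short of the stop, still after 2 s. Towards +y: rod ends at 68 mm (30 mm off the middle, 66 mm high), last hoop at 158 mm.
- tape_roll: Roll of brown tape lying flat, 104 mm across, 48 mm high; origin at the centre of its underside. Bystander; the roll, the oil bottle and the blue pack have three places on the left between them, which is where varies.
- oil_bottle: Small oil bottle with a red collar, 45 mm across, 138 mm high, upright; origin at the centre of its underside. Bystander.
- spray_can: Green spray can, 52 mm across, 171 mm high, upright, behind the turner; origin at the centre of its underside. Bystander.
Mind the look-alikes: they are no part of the job. What is shaped like the part that bears green_pack_centre but pink is not meant.

How it is judged (in metres and radians):
On the way, in this order (a step that is already met when the one before it is completed fails the run):
1. the green pack lies face down in the green outline, let go (horizontal distance between green_pack_centre and green_outline below 0.01 m and angle between the y axis of green_pack_centre and the y axis of green_outline, either way round below 0.14 rad and angle between green_pack_centre's own z axis and vertical above 3 rad and height (world z) of green_pack_centre below 0.0245 m and contact force between the fingers and green_pack below 0.05 N and linear speed of green_pack below 0.02 m/s), for 0.1 s.
2. the blue pack slides through the twisted cage of the turner (distance between blue_pack_centre and cage_middle below 0.05 m and contact force between the fingers and blue_pack below 0.05 N), for 0.02 s.
3. the blue pack lies face down in the out-tray, let go (distance between blue_pack_centre and out_tray below 0.075 m and angle between blue_pack_centre's own z axis and vertical above 3 rad and contact force between the fingers and blue_pack below 0.05 N and linear speed of blue_pack below 0.05 m/s), for 0.1 s.
At the end, for the whole second after the job is handed in: Both packs lie at rest, face down and flat on the board, let go, each with its centre within 10 mm of the centre of its own outline and its long side within 8 degrees of the outline's (all of step 1 and horizontal distance between blue_pack_centre and blue_outline below 0.01 m and angle between the y axis of blue_pack_centre and the y axis of blue_outline, either way round below 0.14 rad and angle between blue_pack_centre's own z axis and vertical above 3 rad and height (world z) of blue_pack_centre below 0.0245 m and contact force between the fingers and blue_pack below 0.05 N and linear speed of blue_pack below 0.02 m/s); the robot touches nothing.
It fails at once if the orange pack is shifted more than 12 mm (distance of orange_pack_centre from where it was at the start of the episode above 0.012 m).
It fails at once if the tape roll, oil bottle or spray can is shifted more than 15 mm (distance of any of tape_roll, oil_bottle, spray_can from where it was at the start of the episode above 0.015 m).
It fails at once if a pack is dropped from more than about 20 mm onto its outline ((distance between green_pack_centre and green_outline below 0.045 m and linear speed of green_pack above 0.6 m/s and contact force between the fingers and green_pack below 0.05 N) or (distance between blue_pack_centre and blue_outline below 0.045 m and linear speed of blue_pack above 0.6 m/s and contact force between the fingers and blue_pack below 0.05 N)).
It also fails if it takes over 72 s, if anything falls off the work surface, if the arm or the gripper's body presses on something with over 40 N, if the wrist force passes 120 N, or if a joint passes its speed limit or range.

## Robot

A 6-joint arm with a two-finger parallel gripper is mounted at the origin on the work surface; the furniture and walls round the work are solid. World frame = base frame: x ahead of the robot, y to its left, z up, the work surface at z = 0. Lengths are in mm, angles in rad, forces in N, time in s.
With the tool pointing down it reaches from about 350 to 775 mm from the base axis. Payload 7.3 kg.
Tool frame: the origin (TCP) lies at the very end of the fingers, on their centre line; the grasp point (between the pads) lies 19 mm behind it; z points along the fingers, y is the line along which they close (so a half turn about z gives the same grasp; the last joint's range is limited). The gripper opens to 92 mm and grips with 3 to 60 N. Pads are 19 mm wide; open, the fingers measure 130 mm over their backs; the gripper's body (75 mm by 190 mm) begins 47 mm behind the grasp point.
Start: joints at [-0.146, 0.342, 1.524, -0, 1.275, -0.146], TCP at [525.019, 0.019, 226.741] pointing down, gripper open.
Joint ranges: [-2.53, 2.53], [-0.77, 2.02], [0.04, 2.7], [-1, 4.14], [0.28, 2.66], [-3.11, 3.11]. Speed limits (rad/s): [2.57, 2.57, 3.14, 3.14, 3.14, 3.14].

## Interface

Orientations are given as [roll, pitch, yaw] about the fixed x, y, z axes, in that order (R = Rz(yaw) Ry(pitch) Rx(roll)).
In Python, from plant import * gives the robot as it stands.
- The arm moves only by the tool arm_command, never from a script. Its arguments are lists of equal length, an entry for each row: "gripper": the finger opening in mm, from 0 to 91.8; "dp": the shift along the tool's x, y, z in units of 25 mm (1.0 is 25 mm), a list of three; "twist": the turn about the tool's z in units of 5 degrees (1.0 is 5 degrees). A call has exactly 5 rows; each row shifts and turns the commanded pose from where the row before left it, along the tool's axes as they then stand; what a row does not reach is not made up. A row lasts 1/8 s, in which the tool goes at most 62.5 mm and 10.7 degrees, less where a joint would pass 70% of its speed; a pose out of reach is approached as far as the arm can. A call is refused whole if a number of a shift passes 1 or a number of a turn 1, either way. A call with a gripper value outside its range is refused whole. The fingers move at their own pace and stop on an object; the grip force is fixed at half the most. Time passes only in rows, so rows that do not move let the fingers close, or fill a call up. It gives the time, the measured TCP pose, the force, the opening and the grip force at its end, in the units of the state.
- get_obs(): the state, without advancing time (a new reading comes with each control period).
- capture(name): name is "scene" or "side" or "wrist"; returns the picture (384x512x3 uint8, red, green, blue); there is no depth.
- get_calibration(name): a dict with "mtx" (3x3 intrinsics, pixels), "dist_coeffs" ([k1, k2, p1, p2, k3] as OpenCV has them; the pictures are not rectified), "position" and "attitude" of the camera in the world; the wrist camera has in their place "mount" (4x4, takes a point from camera to tool coordinates, whose origin is the TCP and whose axes are the flange's). Camera axes: x right, y down, z forward; pixel columns grow to the right and rows downward; lengths in mm; the calibration is good to about 2 mm. A picture is of the moment at which its call begins: read the wrist's pose just before it. get_calibration takes no time and is no camera call.
- close_job(): hands the job in; it is judged then, once.
The state is a dict: "time": time; "joint_positions": joint angles; "dq": joint speeds; "tau": joint torques, N m; "tool_pos": TCP position; "tcp_rot": TCP orientation; "contact_force": force on the tool from outside, world axes, zero at the start; "moment": the same for the moment, N m; "grip_width": finger opening in mm; "finger_force": force on a finger pad.
Only numpy, scipy, OpenCV 4.12 (cv2) and the standard library are available. Lean on these libraries where they do the work, as an engineer would, in place of code of your own. Each camera call takes 0.05 s, during which the arm holds its last target. There are 200 camera calls.

## Working session

There is one attempt and no reset: what is moved stays moved. The work goes in short steps, Python scripts to look and compute and a tool call to move; the robot and the scene stay as the last step left them, time stands still between calls to the robot, and variables do not carry over. Pictures are saved under pics/ and viewed, at most 12 in all, crops included, and the job is handed in when it is done.

Besides the shell and the picture viewer there is one more tool, called after "Call:" as name(argument=value, ...), one argument or row to a line, values as JSON. arm_command: Moves the arm, as the interface text tells. Its arguments: {"type":"object","properties":{"gripper":{"type":"array"},"dp":{"type":"array"},"twist":{"type":"array"}},"required":["gripper","dp","twist"]}

```bash
mkdir -p pics; ls; python3 - <<'E'
from plant import *
import cv2
for n in("scene","side","wrist"):
    c=get_calibration(n);print(n,c)
    cv2.imwrite(f"pics/{n}0.png",capture(n)[:,:,::-1])
a=cv2.imread("pics/scene0.png");b=cv2.imread("pics/side0.png")
cv2.imwrite("pics/both.png",cv2.resize(a,(800,600)))
print(get_obs())
E
```

```text
pics
scene {'mtx': array([[403.85203602,   0.        , 258.36057999],
       [  0.        , 403.85203602, 196.30128422],
       [  0.        ,   0.        ,   1.        ]]), 'dist_coeffs': array([-0.08582693,  0.        ,  0.        ,  0.        ,  0.        ]), 'position': array([-439.01577919, -704.11616477,  695.0170247 ]), 'attitude': array([-2.00648223, -0.00649188, -0.91411077])}
side {'mtx': array([[387.37582727,   0.        , 252.34504091],
       [  0.        , 387.37582727, 192.45697324],
       [  0.        ,   0.        ,   1.        ]]), 'dist_coeffs': array([-0.11917784,  0.        ,  0.        ,  0.        ,  0.        ]), 'position': array([  28.73581788, -798.05791076,  855.20503934]), 'attitude': array([-2.22834271, -0.01087388, -0.50519654])}
wrist {'mtx': array([[341.42744048,   0.        , 256.61863062],
       [  0.        , 341.42744048, 195.76451737],
       [  0.        ,   0.        ,   1.        ]]), 'dist_coeffs': array([-0.0774835,  0.       ,  0.       ,  0.       ,  0.       ]), 'mount': array([[ 8.11606030e-04, -9.60203055e-01, -2.79301692e-01,
       
[... 293 characters left out ...]
oint_positions': array([-1.45985251e-01,  3.42588915e-01,  1.52475023e+00,  8.68526471e-06,
        1.27540316e+00, -1.45956655e-01]), 'dq': array([-9.61750613e-05, -2.40638799e-03, -2.90173960e-03,  1.43269295e-04,
       -1.72721812e-03,  9.80234519e-04]), 'tau': array([ 7.52666965e-04, -4.31470585e+01, -2.44352603e+01,  7.18239485e-02,
        5.38185902e-02, -1.32920518e-04]), 'tool_pos': array([5.24715963e+02, 7.44354635e-02, 2.26207526e+02]), 'tcp_rot': array([-3.14045644e+00, -1.75421637e-04,  1.57076510e+00]), 'contact_force': array([ 0.75720704, -0.27728863, -0.15107071]), 'moment': array([-0.01433031, -0.00236227,  0.02442566]), 'finger_force': 0.0, 'grip_width': 92.12398958086447}
```

View pics/both.png

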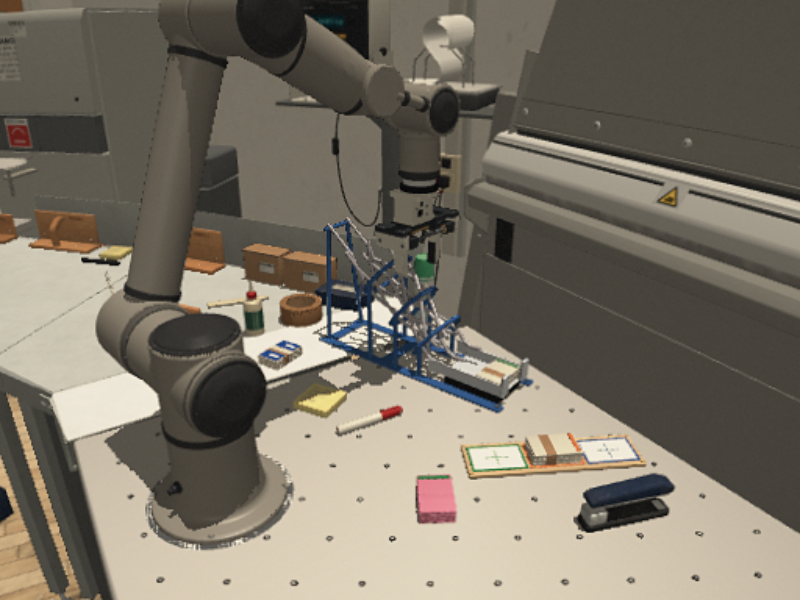

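View pics/side0.png

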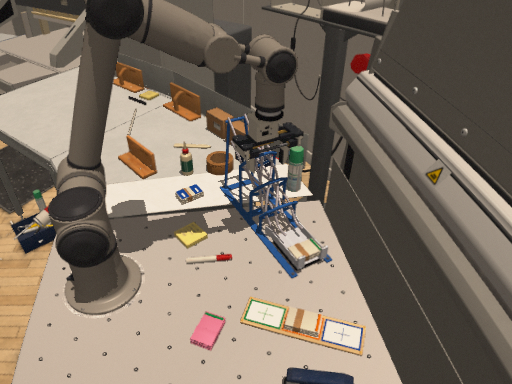

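The side view (512×384) shows these:
- **Board:** the green outline is at about (264,314), the blue outline at about (342,333), and orange lies between them.
- **Packs:** the green pack is in the tray at about (297,242), and the blue pack is on the left at about (190,193).
- **Look-alikes:** the pink block at (208,330), yellow pad and pen are not meant. The green pack is the one in the out-tray.

Next I'll measure.

```bash
cat > h.py <<'E'
from plant import *
import numpy as np, cv2
from scipy.spatial.transform import Rotation as Ro
def cam(n,o=None):
    c=get_calibration(n)
    if n=="wrist":
        T=np.eye(4);T[:3,:3]=Ro.from_euler("xyz",o["tcp_rot"]).as_matrix();T[:3,3]=o["tool_pos"];M=T@c["mount"]
        return c,M[:3,:3],M[:3,3]
    return c,Ro.from_euler("xyz",c["attitude"]).as_matrix(),np.array(c["position"])
def cast(C,uv,z):
    c,R,p=C
    q=cv2.undistortPoints(np.array(uv,float).reshape(-1,1,2),c["mtx"],c["dist_coeffs"]).reshape(-1,2)
    d=np.c_[q,np.ones(len(q))]@R.T
    return p+d*((z-p[2])/d[:,2])[:,None]
def proj(C,P):
    c,R,p=C
    X=(np.array(P,float).reshape(-1,3)-p)@R
    return cv2.projectPoints(X,np.zeros(3),np.zeros(3),c["mtx"],c["dist_coeffs"])[0].reshape(-1,2)
def blobs(im,lo,hi,amin=20):
    m=cv2.inRange(cv2.cvtColor(im,cv2.COLOR_RGB2HSV),np.array(lo),np.array(hi))
    return [c for c in cv2.findContours(m,cv2.RETR_EXTERNAL,cv2.CHAIN_APPROX_NONE)[0] if cv2.contourArea(c)>amin]
def rect(P):  # centre, size, long-axis angle of world xy points
    (c,s,a)=cv2.minAreaRect(np.float32(P[:,:2]))
    if s[0]<s[1]: a+=90; s=s[::-1]
    return np.round(c,1),np.round(s,1),round(a,1)
E
python3 - <<'E'
from h import *
for n in("scene","side"):
    im=capture(n);C=cam(n)
    for k,lo,hi in(("green",(45,80,40),(85,255,255)),("blue",(100,120,50),(125,255,255)),("orange",(8,120,120),(22,255,255)),("wht",(0,0,0),(0,0,0))):
        for b in blobs(im,lo,hi,12):
            x,y,w,h=cv2.boundingRect(b)
            print(n,k,(x,y,w,h),rect(cast(C,b,8)),rect(cast(C,b,22))[0])
C=cam("side");print("tray side pts on z0",cast(C,[[222,185],[292,272],[328,258],[262,170]],0).round())
E
```

```text
scene green (157, 200, 5, 11) (array([432.1, 446. ]), array([92.5, 15.4]), 50.5) [414.4 422.6]
scene green (265, 163, 13, 15) (array([1003.9,  327.3]), array([181.4,  56.7]), 36.8) [974.5 306.3]
scene blue (167, 224, 14, 6) (array([351.5, 270.9]), array([46.8, 23.7]), 97.1) [335.4 251. ]
scene blue (275, 219, 11, 8) (array([6.023e+02, 2.000e-01]), array([60.1, 18.4]), 80.2) [581.1 -14.2]
scene blue (206, 145, 115, 119) (array([781.4, 294.5]), array([1185.9,  342.6]), 44.2) [756.5 274.1]
scene blue (213, 141, 13, 20) (array([1067.6,  715.2]), array([323.2,  52.9]), 48.0) [1036.9  686.3]
scene orange (333, 284, 42, 16) (array([ 413.8, -377.8]), array([99.3, 66.4]), 132.5) [ 396.4 -384.5]
scene orange (346, 279, 10, 12) (array([ 433.2, -358.8]), array([50.1, 14.9]), 39.7) [ 415.4 -365.8]
scene orange (363, 277, 9, 12) (array([ 469.6, -391.7]), array([51.3,  7.2]), 44.2) [ 451.1 -398.1]
scene orange (115, 195, 13, 5) (array([379.9, 625.2]), array([67.1, 25. ]), 104.2) [363.2 598.1]
scene orange (179, 188, 27, 11) (array([590.3, 426.5]), array([105.3,  99. ]), 128.4) [569.4 403.4]
scene o
[... 3524 characters left out ...]
nge (163, 101, 38, 20) (array([581.2, 916.7]), array([247.1,  70.3]), 103.6) [572.  888.3]
side orange (139, 91, 20, 9) (array([ 491.6, 1181. ]), array([91.3, 83.6]), 115.5) [ 484.  1148.3]
side orange (173, 90, 10, 10) (array([ 628.9, 1106.7]), array([119.9,  26.8]), 47.5) [ 619.  1075.2]
side orange (170, 82, 30, 15) (array([ 687.4, 1160.5]), array([272.2,  16.1]), 104.2) [ 676.6 1128.2]
side orange (113, 78, 31, 14) (array([ 418.7, 1393.8]), array([257.2,  72.5]), 112.0) [ 412.2 1357.6]
side orange (117, 62, 24, 14) (array([ 504.4, 1679.7]), array([257.5, 131.7]), 80.2) [ 496.5 1638.7]
tray side pts on z0 [[ 496.  259.    0.]
 [ 492. -214.    0.]
 [ 617. -221.    0.]
 [ 676.  275.    0.]]
```

```bash
python3 - <<'E'
import cv2
a=cv2.imread("pics/side0.png")[100:300,160:360]
cv2.imwrite("pics/c1.png",cv2.resize(a,(600,600),interpolation=cv2.INTER_CUBIC))
E
```

```text
(no output)
```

View pics/c1.png

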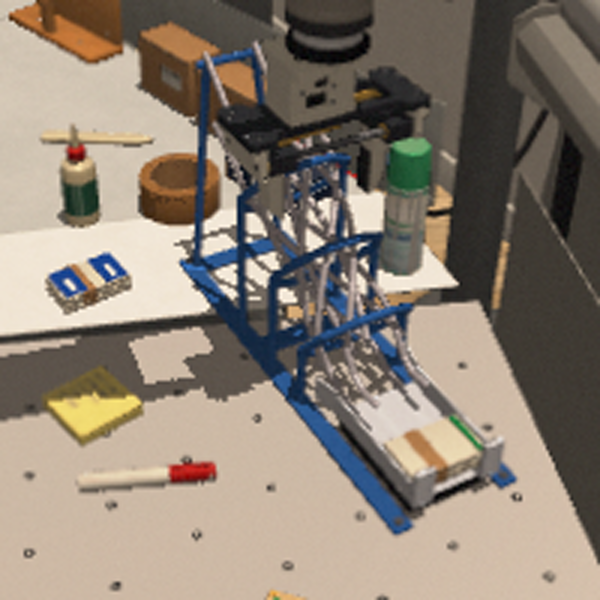

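In the crop the green pack lies in the tray: brown band at (428,452), green edge at (465,435), tabs around it. The blue pack is at (90,280), face up with two blue panels. I take the tray pack as green, because it is the turned pack and has the green print. Now moving over the tray with the grip turned 90°.

Call:
arm_command(
  gripper=[91,91,91,91,91],
  dp=[
    [-1,0,0],
    [-1,0,0],
    [-1,0,0],
    [-1,0,0],
    [-1,0,0],
  ],
  twist=[0,0,0,0,0],
)

```text
time: 0.88
tool_pos: [524.9, -125.8, 226.6]
tcp_rot: [-3.141, -0.0, 1.571]
contact_force: [0.6, -1.3, 0.7]
grip_width: 91.1
finger_force: 0.0
```

Call:
arm_command(
  gripper=[91,91,91,91,91],
  dp=[
    [-1,0,0],
    [-0.6,1,0],
    [0,0,0],
    [0,0,0],
    [0,0,0],
  ],
  twist=[0,0,1,1,1],
)

```text
time: 1.5
tool_pos: [549.9, -165.0, 226.4]
tcp_rot: [-3.141, -0.0, 1.306]
contact_force: [-0.6, 1.3, 0.5]
grip_width: 91.0
finger_force: 0.0
```

Call:
arm_command(
  gripper=[91,91,91,91,91],
  dp=[
    [0,0,0],
    [0,0,0],
    [0,0,0],
    [0,0,0],
    [0,0,0],
  ],
  twist=[1,1,1,1,1],
)

```text
time: 2.12
tool_pos: [549.9, -165.0, 226.5]
tcp_rot: [-3.141, 0.0, 0.87]
contact_force: [-0.3, -0.3, 0.1]
grip_width: 91.2
finger_force: 0.0
```

Call:
arm_command(
  gripper=[91,91,91,91,91],
  dp=[
    [0,0,0],
    [0,0,0],
    [0,0,0],
    [0,0,0],
    [0,0,0],
  ],
  twist=[1,1,1,1,1],
)

```text
time: 2.75
tool_pos: [549.9, -164.9, 226.5]
tcp_rot: [-3.141, 0.0, 0.433]
contact_force: [-0.4, -0.4, -0.7]
grip_width: 91.1
finger_force: 0.0
```

Call:
arm_command(
  gripper=[91,91,91,91,91],
  dp=[
    [0,0,0],
    [0,0,0],
    [0,0,0],
    [0,0,0],
    [0,0,0],
  ],
  twist=[1,1,1,1,1],
)

```text
time: 3.38
tool_pos: [549.9, -164.9, 226.5]
tcp_rot: [-3.141, 0.0, -0.003]
contact_force: [-0.2, 0.1, 0.0]
grip_width: 91.1
finger_force: 0.0
```

```bash
python3 - <<'E'
from h import *
o=get_obs();im=capture("wrist");C=cam("wrist",o);print(o["tool_pos"],o["tcp_rot"],o["time"])
np.savez("w1.npz",im=im,p=o["tool_pos"],r=o["tcp_rot"])
cv2.imwrite("pics/w1.png",im[:,:,::-1])
s=capture("side");cv2.imwrite("pics/s1.png",s[:,:,::-1])
W=np.zeros((600,800,3),np.uint8);W[:,:]=0
a=cv2.resize(im[:,:,::-1],(533,400));W[:400,:533]=a
b=cv2.resize(s[100:300,190:350,::-1],(267,334),interpolation=cv2.INTER_CUBIC);W[:334,533:]=b
cv2.imwrite("pics/w1v.png",W)
E
```

```text
[ 549.93388586 -164.92999302  226.5340085 ] [-3.14141526e+00  3.23127670e-04 -2.85583100e-03] 3.375
```

View pics/w1v.png

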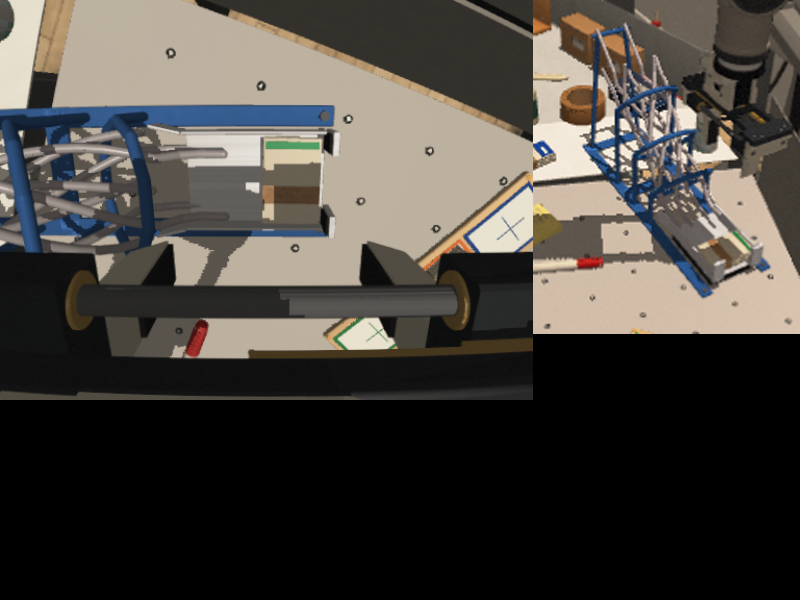

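```bash
python3 - <<'E'
from h import *
d=np.load("w1.npz");im=d["im"];C=cam("wrist",dict(tcp_rot=d["r"],tool_pos=d["p"]))
s=512/533
print("pack",cast(C,np.array([[262,135],[323,135],[323,233],[262,233]])*s,46.4).round(1))
for z in(0,10):print("rail",z,cast(C,np.array([[333,106],[333,126],[10,107],[333,237],[160,237],[333,230]])*s,z).round(1))
print("tabs z66",cast(C,np.array([[339,132],[332,207],[340,155],[334,237]])*s,66).round(1))
b=max(blobs(im,(100,120,50),(125,255,255)),key=cv2.contourArea)
for c in blobs(im,(50,80,60),(85,255,255),15):print("green",cv2.boundingRect(c),cast(C,c[:1],46)[0].round(), rect(cast(C,c,46.4)),rect(cast(C,c,8)))
for c in blobs(im,(100,120,60),(125,255,255),15):print("blue",cv2.boundingRect(c),rect(cast(C,c,8)))
# turner rods, post top
C2=cam("side");print("post top?",)
E
```

```text
pack [[ 594.1 -160.5   46.4]
 [ 594.1 -217.9   46.4]
 [ 495.7 -221.9   46.4]
 [ 495.9 -159.9   46.4]]
rail 0 [[ 620.1 -234.5    0. ]
 [ 599.3 -235.4    0. ]
 [ 624.2  116.3    0. ]
 [ 472.9 -241.5    0. ]
 [ 473.1  -40.1    0. ]
 [ 481.6 -241.1    0. ]]
rail 10 [[ 620.2 -232.7   10. ]
 [ 600.  -233.6   10. ]
 [ 624.2  109.    10. ]
 [ 476.9 -239.5   10. ]
 [ 477.1  -43.3   10. ]
 [ 485.3 -239.1   10. ]]
tabs z66 [[ 598.6 -229.    66. ]
 [ 529.2 -226.    66. ]
 [ 578.1 -230.9   66. ]
 [ 499.1 -229.4   66. ]]
green (320, 305, 29, 31) [ 395. -267.   46.] (array([ 377.2, -253.3]), array([45.2, 20.4]), 160.9) (array([ 349. , -263.3]), array([50.3, 22.7]), 160.9)
green (255, 136, 52, 7) [ 588. -165.   46.] (array([ 584.9, -188.9]), array([50.4,  5.9]), 89.9) (array([ 580.3, -191.6]), array([56.1,  6.6]), 89.9)
blue (167, 222, 67, 5) (array([481. , -98.1]), array([78.3,  5. ]), 90.0)
blue (241, 221, 73, 6) (array([ 481.5, -189.2]), array([85. ,  6.3]), 89.8)
blue (118, 217, 18, 9) (array([483.6, -10.2]), array([20.5, 10. ]), 80.1)
blue (0, 210, 9, 7) (array([496.3, 145.2]), array([14.9,  5. ]), 121.7)
blue (37, 205, 70, 21) (array([490.6,  58.6]), array([88. , 25.2]), 107.5)
blue (101, 190, 12, 15) (array([513.7,   9.8]), array([17.2, 10.5]), 8.7)
blue (66, 184, 9, 10) (array([524.8,  53.2]), array([12.2,  6.5]), 10.4)
blue (446, 175, 66, 68) (array([ 502.8, -430.4]), array([98.2, 30.1]), 145.3)
blue (97, 160, 9, 15) (array([550.5,  12.7]), array([18.1,  8.8]), 162.9)
blue (96, 148, 9, 7) (array([569.8,  11.9]), array([11.4,  5.4]), 114.1)
blue (49, 148, 23, 25) (array([557.4,  61.5]), array([27.2, 26.2]), 8.9)
blue (41, 119, 26, 20) (array([593.7,  61. ]), array([27.6, 20.1]), 96.8)
blue (0, 101, 321, 142) (array([540.2, -54. ]), array([359.7, 166.1]), 90.3)
post top?
```

The picture shows the green pack in the tray with its top at wrist pixels of about (252–310, 131–223). Its centre is at about (549, −189), with the long side along world x. Descending, gripping and lifting.

Call:
arm_command(
  gripper=[91,91,91,91,91],
  dp=[
    [0,0.96,1],
    [0,0,1],
    [0,0,1],
    [0,0,1],
    [0,0,1],
  ],
  twist=[0,0,0,0,0],
)

```text
time: 4.1
tool_pos: [550.0, -189.0, 100.9]
tcp_rot: [-3.142, -0.0, 0.002]
contact_force: [0.3, 0.3, -0.1]
grip_width: 90.9
finger_force: 0.0
```

Call:
arm_command(
  gripper=[91,91,91,91,40],
  dp=[
    [0,0,1],
    [0,0,1],
    [0,0,0.92],
    [0,0,0],
    [0,0,0],
  ],
  twist=[0,0,0,0,0],
)

```text
time: 4.72
tool_pos: [550.5, -189.3, 29.5]
tcp_rot: [3.141, -0.001, 0.001]
contact_force: [0.4, 0.7, 1.0]
grip_width: 84.3
finger_force: 0.0
```

Call:
arm_command(
  gripper=[40,40,40,40,40],
  dp=[
    [0,0,0],
    [0,0,0],
    [0,0,0],
    [0,0,0],
    [0,0,0],
  ],
  twist=[0,0,0,0,0],
)

```text
time: 5.35
tool_pos: [550.3, -189.1, 29.2]
tcp_rot: [3.141, -0.001, 0.0]
contact_force: [-1.2, 1.1, 3.5]
grip_width: 54.8
finger_force: 30.0
```

```bash
python3 - <<'E'
from h import *
o=get_obs();print(o["tool_pos"],o["grip_width"],o["finger_force"])
E
```

```text
[ 550.26964929 -189.09281419   29.16538168] 54.80707689513028 29.973404109477997
```

Call:
arm_command(
  gripper=[40,40,40,40,40],
  dp=[
    [0,0,-1],
    [0,0,-1],
    [0,0,-1],
    [0,0,-1],
    [-1,0.5,0],
  ],
  twist=[0,0,0,0,0],
)

```text
time: 5.98
tool_pos: [526.7, -201.6, 130.4]
tcp_rot: [3.14, -0.004, 0.002]
contact_force: [0.6, -0.7, -1.2]
grip_width: 54.6
finger_force: 30.0
```

Call:
arm_command(
  gripper=[40,40,40,40,40],
  dp=[
    [-1,0.6,0],
    [-1,0.6,0],
    [-1,0.6,0],
    [-1,0.6,0],
    [-1,0.6,0],
  ],
  twist=[0,0,0,0,0],
)

```text
time: 6.6
tool_pos: [399.0, -276.7, 128.4]
tcp_rot: [-3.141, 0.0, 0.0]
contact_force: [0.2, -1.0, -1.6]
grip_width: 54.8
finger_force: 30.0
```

Call:
arm_command(
  gripper=[40,40,40,40,40],
  dp=[
    [-1,0.6,0],
    [-1,0.5,0],
    [0,0,0],
    [0,0,0],
    [0,0,0],
  ],
  twist=[0,0,1,1,1],
)

```text
time: 7.22
tool_pos: [349.7, -303.8, 128.4]
tcp_rot: [-3.141, 0.001, -0.265]
contact_force: [0.1, 0.0, -1.1]
grip_width: 54.8
finger_force: 30.0
```

Call:
arm_command(
  gripper=[40,40,40,40,40],
  dp=[
    [0,0,0],
    [0,0,0],
    [0,0,0],
    [0,0,0],
    [0,0,0],
  ],
  twist=[1,1,1,1,1],
)

```text
time: 7.85
tool_pos: [349.8, -303.7, 128.4]
tcp_rot: [-3.141, 0.001, -0.701]
contact_force: [0.4, -0.2, -0.9]
grip_width: 54.7
finger_force: 30.0
```

Call:
arm_command(
  gripper=[40,40,40,40,40],
  dp=[
    [0,0,0],
    [0,0,0],
    [0,0,0],
    [0,0,0],
    [0,0,0],
  ],
  twist=[1,0.36,0,0,0],
)

```text
time: 8.48
tool_pos: [350.0, -304.0, 128.7]
tcp_rot: [-3.142, -0.0, -0.816]
contact_force: [1.1, -0.2, -1.4]
grip_width: 54.6
finger_force: 30.0
```

```bash
python3 - <<'E'
from h import *
o=get_obs();im=capture("wrist");C=cam("wrist",o);print(o["tool_pos"],o["tcp_rot"],o["time"])
np.savez("w2.npz",im=im,p=o["tool_pos"],r=o["tcp_rot"])
s=capture("side");S=cam("side")
for c in blobs(im,(45,80,40),(85,255,255),15):print("w green",cv2.boundingRect(c),rect(cast(C,c,8)),rect(cast(C,c,o["tool_pos"][2]+17)))
for c in blobs(s,(45,80,40),(85,255,255),10):print("s green",cv2.boundingRect(c),rect(cast(S,c,8)),rect(cast(S,c,o["tool_pos"][2]+17)))
W=np.zeros((600,800,3),np.uint8)
W[:384,:512]=im[:,:,::-1]
W[384:,:288]=cv2.resize(s[240:384,192:384,::-1],(288,216),interpolation=cv2.INTER_CUBIC)
c=s[110:270,200:340,::-1];W[:320,512:792]=cv2.resize(c,(280,320),interpolation=cv2.INTER_CUBIC)
c=capture("scene")[130:270,195:350,::-1];W[324:600,494:800]=cv2.resize(c,(306,276),interpolation=cv2.INTER_CUBIC)
cv2.imwrite("pics/v4.png",W)
E
```

```text
[ 350.01390077 -303.96455312  128.71543042] [-3.14155099e+00 -3.79021964e-05 -8.16253104e-01] 8.475
w green (314, 305, 11, 31) (array([ 216.1, -250.6]), array([34.6,  7.2]), 130.1) (array([ 307.8, -304.3]), array([17.5,  3.7]), 130.1)
w green (198, 187, 119, 17) (array([ 345.8, -300.8]), array([101. ,  13.8]), 42.6) (array([ 373.3, -329.7]), array([51.,  7.]), 42.6)
w green (218, 135, 81, 37) (array([ 370.3, -327.3]), array([65.7, 29.8]), 43.1) (array([ 385.7, -343.1]), array([33.2, 15.1]), 43.1)
s green (205, 313, 18, 7) (array([ 230.7, -246.9]), array([48. ,  5.5]), 130.9) (array([ 197.9, -336.5]), array([40.2,  4.6]), 130.9)
s green (278, 275, 8, 16) (array([ 442. , -237.1]), array([57.3,  7. ]), 43.2) (array([ 374.8, -328.3]), array([48. ,  5.8]), 43.2)
s green (33, 190, 9, 9) (array([-133.8,  522.7]), array([55.5, 25.2]), 99.2) (array([-107.4,  308. ]), array([46.5, 21.1]), 99.2)
s green (187, 161, 6, 11) (array([432.5, 424.4]), array([70.2, 17.8]), 72.7) (array([366.9, 225.7]), array([58.8, 14.9]), 72.7)
```

View pics/v4.png

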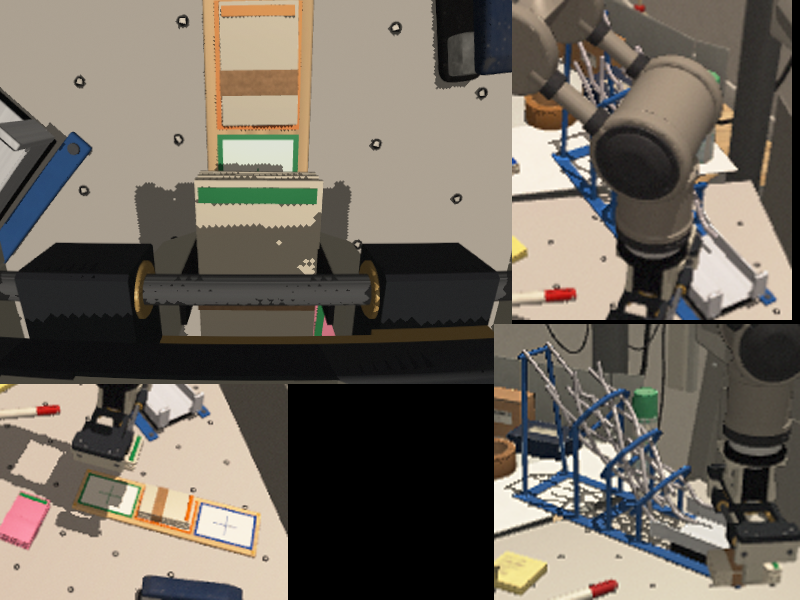

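The wrist view shows the green pack in the fingers: end edge at row ~180, strip at rows 187–204. The green outline's far border is at rows 135–172, columns 218–299, and is well aligned. The scene crop shows a crossbar at the top of the ramp and two posts at its back. Now the fine offset.

```bash
python3 - <<'E'
from h import *
d=np.load("w2.npz");im=d["im"];C=cam("wrist",dict(tcp_rot=d["r"],tool_pos=d["p"]))
R=Ro.from_euler("xyz",d["r"]).as_matrix()
t=lambda P:((P-d["p"])@R).round(1)
zt=d["p"][2]+17.4
print("pack top edge tool",t(cast(C,[[197,180],[321,180],[195,187],[195,204]],zt)))
print("outline border outer far edge tool",t(cast(C,[[218,135],[299,135],[258,135]],8)), cast(C,[[258,135]],8))
S=cam("side");s=capture("side")
print("orange pack strip/band", t(cast(C,[[258,128],[258,2]],30)))
b=[c for c in blobs(s,(8,120,120),(22,255,255),200) if 200<cv2.boundingRect(c)[0]<300]
for c in b: print(rect(cast(S,c,8)))
print("outline centre from border", end=" ")
P=cast(C,[[258,135]],8)[0];u=np.array([np.cos(np.radians(133.2)),np.sin(np.radians(133.2))]);print(P[:2]+48*u)
E
```

```text
pack top edge tool [[ 41.6 -24.8 -17.4]
 [ 41.6  27.7 -17.4]
 [ 38.5 -25.8 -17.4]
 [ 30.9 -26.2 -17.4]]
outline border outer far edge tool [[ 45.7 -30.9 120.7]
 [ 45.7  34.7 120.7]
 [ 45.6   1.5 120.7]] [[ 380.17898283 -338.2659924     8.        ]]
orange pack strip/band [[ 53.2   1.4  98.7]
 [139.4   1.3  98.7]]
(array([ 414.3, -378.7]), array([305. ,  79.8]), 133.2)
outline centre from border [ 347.32072174 -303.27549828]
```

Call:
arm_command(
  gripper=[40,40,40,40,40],
  dp=[
    [-0.06,0.01,1],
    [0,0,1],
    [0,0,1],
    [0,0,1],
    [0,0,0.3],
  ],
  twist=[0,0,0,0,0],
)

```text
time: 9.3
tool_pos: [348.3, -302.4, 20.1]
tcp_rot: [-3.141, 0.002, -0.817]
contact_force: [0.2, 0.1, -0.6]
grip_width: 54.6
finger_force: 30.0
```

Call:
arm_command(
  gripper=[40,40,40,40,40],
  dp=[
    [0,0,0.2],
    [0,0,0.1],
    [0,0,0],
    [0,0,0],
    [0,0,0],
  ],
  twist=[0,0,0,0,0],
)

```text
time: 9.93
tool_pos: [349.0, -303.2, 14.0]
tcp_rot: [-3.142, -0.001, -0.817]
contact_force: [0.2, -0.4, 0.1]
grip_width: 54.7
finger_force: 30.0
```

Call:
arm_command(
  gripper=[40,75,91,91,91],
  dp=[
    [0,0,0.06],
    [0,0,0],
    [0,0,0],
    [0,0,0],
    [0,0,0],
  ],
  twist=[0,0,0,0,0],
)

```text
time: 10.55
tool_pos: [348.8, -303.1, 12.2]
tcp_rot: [-3.142, 0.0, -0.817]
contact_force: [-0.7, -0.1, 0.4]
grip_width: 88.6
finger_force: 0.0
```

Call:
arm_command(
  gripper=[91,91,91,91,91],
  dp=[
    [0,0,-1],
    [0,0,-1],
    [0,0,-1],
    [0,0,-1],
    [0,0,-1],
  ],
  twist=[0,0,0,0,0],
)

```text
time: 11.18
tool_pos: [348.7, -302.9, 138.0]
tcp_rot: [-3.142, 0.0, -0.817]
contact_force: [-0.1, -0.2, -1.1]
grip_width: 90.7
finger_force: 0.0
```

```bash
cat >> h.py <<'E'
def plan(tx,ty,tz,yaw,n,zup=None):
    """n rows, simultaneous move; yaw in deg"""
    o=get_obs();p=o["tool_pos"];y0=np.degrees(o["tcp_rot"][2]);dy=yaw-y0
    D=(np.array([tx,ty,tz])-p)/25/n;a=y0;out=[]
    for k in range(n):
        c,s=np.cos(np.radians(a)),np.sin(np.radians(a))
        out.append([round(D[0]*c+D[1]*s,2),round(D[0]*s-D[1]*c,2),round(-D[2],2)]);a+=dy/n
    print("from",p.round(1),round(y0,1),"twist/row",round(-dy/n/5,3))
    for i in range(0,n,5):print(out[i:i+5])
E
python3 - <<'E'
from h import *
im=capture("wrist");o=get_obs();C=cam("wrist",o)
R=Ro.from_euler("xyz",o["tcp_rot"]).as_matrix()
for c in blobs(im,(45,80,40),(85,255,255),15):print("green",cv2.boundingRect(c),rect(cast(C,c,8)),rect(cast(C,c,30)))
cv2.imwrite("pics/g.png",im[:,:,::-1])
plan(548,120,330,90,30)
E
```

```text
green (312, 305, 10, 29) (array([ 211.7, -245.9]), array([33.5,  6.8]), 130.0) (array([ 226. , -254.5]), array([31. ,  6.3]), 130.0)
green (225, 146, 65, 9) (array([ 371.4, -328.3]), array([54.9,  6.9]), 43.2) (array([ 373.6, -330.6]), array([50.7,  6.4]), 43.2)
green (219, 131, 78, 107) (array([ 349.4, -305.1]), array([96.2, 66.7]), 133.2) (array([ 353.2, -309.1]), array([89. , 61.6]), 133.2)
from [ 349.9 -304.2  140.9] -46.8 twist/row -0.912
[[np.float64(-0.23), np.float64(-0.58), np.float64(-0.25)], [np.float64(-0.18), np.float64(-0.6), np.float64(-0.25)], [np.float64(-0.14), np.float64(-0.61), np.float64(-0.25)], [np.float64(-0.09), np.float64(-0.62), np.float64(-0.25)], [np.float64(-0.04), np.float64(-0.62), np.float64(-0.25)]]
[[np.float64(0.01), np.float64(-0.62), np.float64(-0.25)], [np.float64(0.06), np.float64(-0.62), np.float64(-0.25)], [np.float64(0.11), np.float64(-0.61), np.float64(-0.25)], [np.float64(0.16), np.float64(-0.6), np.float64(-0.25)], [np.float64(0.21), np.float64(-0.59), np.float64(-0.25)]]
[[np.float64(0.25), np.float64(-0.57), np.float64(-0.25)], [np.floa
[... 387 characters left out ...]
(-0.25)], [np.float64(0.54), np.float64(-0.31), np.float64(-0.25)], [np.float64(0.57), np.float64(-0.27), np.float64(-0.25)]]
[[np.float64(0.58), np.float64(-0.22), np.float64(-0.25)], [np.float64(0.6), np.float64(-0.17), np.float64(-0.25)], [np.float64(0.61), np.float64(-0.12), np.float64(-0.25)], [np.float64(0.62), np.float64(-0.07), np.float64(-0.25)], [np.float64(0.62), np.float64(-0.03), np.float64(-0.25)]]
[[np.float64(0.62), np.float64(0.02), np.float64(-0.25)], [np.float64(0.62), np.float64(0.07), np.float64(-0.25)], [np.float64(0.61), np.float64(0.12), np.float64(-0.25)], [np.float64(0.6), np.float64(0.17), np.float64(-0.25)], [np.float64(0.58), np.float64(0.22), np.float64(-0.25)]]
```

Green is placed: outline centre (349.4, −305.1), pack centre about (349.2, −304.6). Now moving over the ramp for one close look.

Call:
arm_command(
  gripper=[91,91,91,91,91],
  dp=[
    [-0.23,-0.58,-0.8],
    [-0.18,-0.6,-0.8],
    [-0.14,-0.61,-0.8],
    [-0.09,-0.62,-0.8],
    [-0.04,-0.62,-0.8],
  ],
  twist=[-0.91,-0.91,-0.91,-0.91,-0.91],
)

```text
time: 11.85
tool_pos: [381.9, -231.7, 237.5]
tcp_rot: [-3.141, 0.0, -0.417]
contact_force: [-0.0, 0.1, 0.5]
grip_width: 91.0
finger_force: 0.0
```

Call:
arm_command(
  gripper=[91,91,91,91,91],
  dp=[
    [0.01,-0.62,-0.7],
    [0.06,-0.62,-0.7],
    [0.11,-0.61,-0.7],
    [0.16,-0.6,-0.7],
    [0.21,-0.59,-0.7],
  ],
  twist=[-0.91,-0.91,-0.91,-0.91,-0.91],
)

```text
time: 12.48
tool_pos: [415.0, -161.4, 324.8]
tcp_rot: [-3.141, 0.0, -0.02]
contact_force: [0.5, 0.2, -0.8]
grip_width: 90.9
finger_force: 0.0
```

Call:
arm_command(
  gripper=[91,91,91,91,91],
  dp=[
    [0.25,-0.57,0],
    [0.3,-0.55,0],
    [0.34,-0.52,0],
    [0.38,-0.5,0],
    [0.42,-0.46,0],
  ],
  twist=[-0.91,-0.91,-0.91,-0.91,-0.91],
)

```text
time: 13.1
tool_pos: [448.3, -90.9, 324.2]
tcp_rot: [-3.141, 0.0, 0.377]
contact_force: [0.2, 0.1, 0.1]
grip_width: 91.2
finger_force: 0.0
```

Call:
arm_command(
  gripper=[91,91,91,91,91],
  dp=[
    [0.45,-0.43,0],
    [0.49,-0.39,0],
    [0.52,-0.35,0],
    [0.54,-0.31,0],
    [0.57,-0.27,0],
  ],
  twist=[-0.91,-0.91,-0.91,-0.91,-0.91],
)

```text
time: 13.72
tool_pos: [481.6, -20.1, 324.2]
tcp_rot: [-3.141, 0.0, 0.774]
contact_force: [-0.3, -1.0, 0.0]
grip_width: 91.0
finger_force: 0.0
```

Call:
arm_command(
  gripper=[91,91,91,91,91],
  dp=[
    [0.58,-0.22,0],
    [0.6,-0.17,0],
    [0.61,-0.12,0],
    [0.62,-0.07,0],
    [0.62,-0.03,0],
  ],
  twist=[-0.91,-0.91,-0.91,-0.91,-0.91],
)

```text
time: 14.35
tool_pos: [514.9, 50.2, 324.1]
tcp_rot: [-3.141, 0.0, 1.171]
contact_force: [-0.3, -0.3, 0.7]
grip_width: 91.0
finger_force: 0.0
```

Call:
arm_command(
  gripper=[91,91,91,91,91],
  dp=[
    [0.62,0.02,0],
    [0.62,0.07,0],
    [0.61,0.12,0],
    [0.6,0.17,0],
    [0.58,0.22,0],
  ],
  twist=[-0.91,-0.91,-0.91,-0.91,-0.91],
)

```text
time: 14.98
tool_pos: [547.9, 120.6, 324.1]
tcp_rot: [-3.141, 0.0, 1.568]
contact_force: [0.3, 0.5, -0.3]
grip_width: 90.8
finger_force: 0.0
```

```bash
python3 - <<'E'
from h import *
o=get_obs();im=capture("wrist");C=cam("wrist",o);print(o["tool_pos"],o["tcp_rot"],o["time"])
np.savez("w3.npz",im=im,p=o["tool_pos"],r=o["tcp_rot"])
cv2.imwrite("pics/w3.png",cv2.resize(im[:,:,::-1],(800,600),interpolation=cv2.INTER_CUBIC))
E
```

```text
[547.91980617 120.57489967 324.05679542] [-3.14084753e+00  1.01747448e-04  1.56822893e+00] 14.975
```

View pics/w3.png

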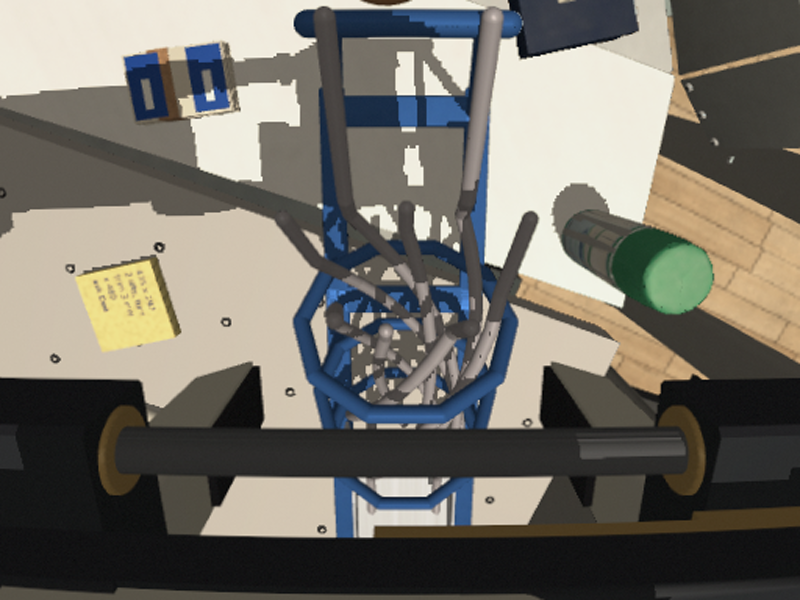

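Ramp view (800×600):
- The rod tops sit on the crossbar at (325,22) and (490,22).
- The bare rods run down to about (348,205) and (466,200).
- The flared guides start at (282,215) and (530,215).
- The sides of the ramp are free.

Computing the ramp pose.

```bash
python3 - <<'E'
from h import *
d=np.load("w3.npz");im=d["im"];C=cam("wrist",dict(tcp_rot=d["r"],tool_pos=d["p"]))
s=512/800
for a,b in(((325,22),(490,22)),((333,100),(482,100)),((344,180),(470,180))):
    lo,hi=100,330
    P=lambda z:cast(C,np.array([a,b])*s,z)
    from scipy.optimize import brentq
    z=brentq(lambda z:np.linalg.norm(np.diff(P(z),axis=0))-60,100,330);p=P(z).mean(0)
    print(a,"sep60 ->",p.round(1),"yc",round(p[1]-(z-227)/.7813,1))
for row,a,b in((22,325,490),(100,333,482),(180,344,470)):
    for yc in (175,180,185,190,195):
        # intersect ray with rod plane z=227+.7813(y-yc)
        f=lambda z:cast(C,np.array([[(a+b)/2,row]])*s,z)[0]
        z=brentq(lambda z:z-227-.7813*(f(z)[1]-yc),100,330);S=np.linalg.norm(np.diff(cast(C,np.array([[a,row],[b,row]])*s,z),axis=0))
        print(row,yc,f(z).round(1),S.round(1),end=" | ")
    print()
print("crossbar ends",cast(C,np.array([[297,24],[520,24]])*s,268).round(1))
print("guide tips z215",cast(C,np.array([[282,215],[530,215]])*s,235).round(1))
print("hoop1 centre z235 top bar",cast(C,np.array([[408,412]])*s,231).round(1),cast(C,np.array([[408,498]])*s,190).round(1))
b=cast(C,np.array([[124,58],[228,42],[240,108],[136,122]])*s,22).round(1);print("blue",b,rect(b))
for c in blobs(im,(100,120,60),(125,255,255),100):
    x,y,w,h=cv2.boundingRect(c)
    if x<150:print("panel",(x,y,w,h),rect(cast(C,c,22)))
E
```

```text
(325, 22) sep60 -> [550.3 242.  271.2] yc 185.4
(333, 100) sep60 -> [550.5 216.1 255. ] yc 180.3
(344, 180) sep60 -> [550.6 182.7 222.3] yc 188.7
22 175 [550.2 240.3 278. ] 58.1 | 22 180 [550.2 241.  274.7] 59.0 | 22 185 [550.3 241.8 271.3] 60.0 | 22 190 [550.3 242.5 268. ] 60.9 | 22 195 [550.3 243.2 264.7] 61.9 | 
100 175 [550.4 215.6 258.7] 59.0 | 100 180 [550.5 216.  255.1] 60.0 | 100 185 [550.5 216.3 251.4] 60.9 | 100 190 [550.5 216.6 247.8] 61.9 | 100 195 [550.6 216.9 244.1] 62.9 | 
180 175 [550.5 183.2 233.4] 57.4 | 180 180 [550.5 183.  229.3] 58.4 | 180 185 [550.6 182.8 225.2] 59.3 | 180 190 [550.6 182.5 221.2] 60.3 | 180 195 [550.7 182.3 217.1] 61.2 | 
crossbar ends [[509.4 242.2 268. ]
 [591.9 242.1 268. ]]
guide tips z215 [[492.8 167.7 235. ]
 [607.3 167.5 235. ]]
hoop1 centre z235 top bar [[551.2  65.2 231. ]] [[551.9 -17.9 190. ]]
blue [[320.5 274.1  22. ]
 [408.5 283.4  22. ]
 [415.1 231.9  22. ]
 [325.4 222.9  22. ]] (array([367.7, 253.2]), array([90.2, 51.9]), 5.7)
panel (80, 34, 28, 43) (array([336.7, 251.3]), array([50. , 28.1]), 96.2)
panel (119, 28, 28, 43) (array([388.9, 256.8]), array([50. , 28.1]), 96.0)
```

The ramp centre is about (550, 184) and the turner yaw is about 0. The tool can't tilt, so my plan is:
1. Pinch the blue pack by its short ends.
2. Press it on the rods so it pivots between the pads to 38°.
3. Open, and let it slide.

Hovering over the blue pack.

Call:
arm_command(
  gripper=[91.8,91.8,91.8,91.8,91.8],
  dp=[
    [0.67,-0.92,0],
    [0.67,-0.92,0],
    [0.67,-0.92,0],
    [0.67,-0.92,0],
    [0.67,-0.92,0],
  ],
  twist=[0,0,0,0,0],
)

```text
time: 15.65
tool_pos: [432.3, 204.6, 324.3]
tcp_rot: [-3.141, 0.0, 1.564]
contact_force: [0.0, -0.4, 0.9]
grip_width: 91.7
finger_force: 0.0
```

Call:
arm_command(
  gripper=[91.8,91.8,91.8,91.8,91.8],
  dp=[
    [0.67,-0.92,0.5],
    [0.67,-0.92,1],
    [0.67,-0.92,1],
    [0,0,1],
    [0,0,1],
  ],
  twist=[0,0,0,-0.6,-0.6],
)

```text
time: 16.27
tool_pos: [364.0, 255.0, 211.3]
tcp_rot: [3.141, 0.0, 1.672]
contact_force: [0.0, -0.8, -0.2]
grip_width: 92.1
finger_force: 0.0
```

Call:
arm_command(
  gripper=[91.8,91.8,91.8,91.8,91.8],
  dp=[
    [0,0,1],
    [0,0,1],
    [0,0,1],
    [0,0,0.7],
    [0,0,0],
  ],
  twist=[0,0,0,0,0],
)

```text
time: 16.9
tool_pos: [363.6, 254.4, 118.6]
tcp_rot: [-3.139, 0.001, 1.669]
contact_force: [0.1, 0.2, -0.0]
grip_width: 91.8
finger_force: 0.0
```

```bash
python3 - <<'E'
from h import *
o=get_obs();im=capture("wrist");C=cam("wrist",o);print(o["tool_pos"],np.degrees(o["tcp_rot"]),o["time"],o["grip_width"])
R=Ro.from_euler("xyz",o["tcp_rot"]).as_matrix();t=lambda P:(P-o["tool_pos"])@R
for c in blobs(im,(100,120,60),(125,255,255),100):
    x,y,w,h=cv2.boundingRect(c);print((x,y,w,h),rect(t(cast(C,c,22))),rect(cast(C,c,22)))
cv2.imwrite("pics/w4.png",im[:,:,::-1])
E
```

```text
[363.55535417 254.36823623 118.56841039] [-1.79829415e+02  6.79533624e-02  9.56432584e+01] 16.9 91.76140946183429
(364, 312, 18, 23) (array([-116.7,  103.6]), array([24.3, 15.7]), 177.3) (array([477.9, 148.3]), array([24.3, 15.7]), 98.4)
(407, 220, 105, 23) (array([-31.6, 168.1]), array([95.5, 18.7]), 95.7) (array([533.7, 239.3]), array([95.5, 18.7]), 179.9)
(384, 210, 26, 44) (array([-29.3, 113. ]), array([39.5, 20.5]), 170.6) (array([478.6, 236.2]), array([39.5, 20.5]), 105.0)
(272, 166, 38, 62) (array([-0. , 25.9]), array([49.5, 28.4]), 179.8) (array([389.1, 256.8]), array([49.5, 28.4]), 95.8)
(204, 166, 38, 62) (array([ -0.1, -26.5]), array([49.5, 28.2]), 180.0) (array([336.9, 251.5]), array([49.5, 28.2]), 95.7)
```

View pics/w4.png

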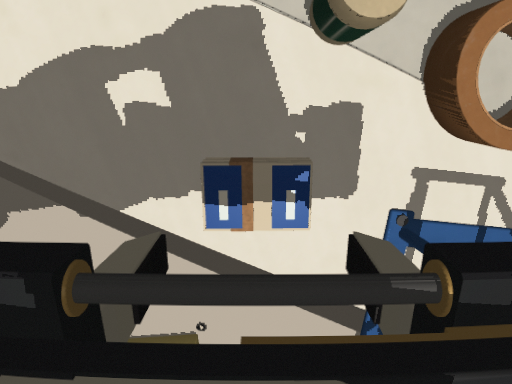

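The wrist view shows the blue pack centred under the tool: panels at (223,197) and (291,197), tool offset about (0, −0.3) mm, aligned. The tape roll and bottle are top right and clear. Descending and gripping.

Call:
arm_command(
  gripper=[91.8,91.8,91.8,91.8,91.8],
  dp=[
    [0,-0.02,1],
    [0,0,1],
    [0,0,1],
    [0,0,0.8],
    [0,0,0],
  ],
  twist=[0,0,0,0,0],
)

```text
time: 17.58
tool_pos: [363.8, 254.8, 24.5]
tcp_rot: [-3.14, 0.0, 1.67]
contact_force: [-1.7, -0.2, 1.2]
grip_width: 91.7
finger_force: 0.0
```

Call:
arm_command(
  gripper=[91.8,91.8,91.8,75,75],
  dp=[
    [0,0,0.4],
    [0,0,0.38],
    [0,0,0],
    [0,0,0],
    [0,0,0],
  ],
  twist=[0,0,0,0,0],
)

```text
time: 18.2
tool_pos: [364.1, 255.1, 5.4]
tcp_rot: [3.141, -0.0, 1.67]
contact_force: [0.1, 0.5, -1.2]
grip_width: 85.0
finger_force: 30.0
```

Call:
arm_command(
  gripper=[75,75,75,75,75],
  dp=[
    [0,0,0],
    [0,0,0],
    [0,0,-0.5],
    [0,0,-1],
    [0,0,-1],
  ],
  twist=[0,0,0,0,0],
)

```text
time: 18.82
tool_pos: [364.0, 255.0, 69.0]
tcp_rot: [3.141, 0.0, 1.67]
contact_force: [0.2, 0.1, -1.3]
grip_width: 84.5
finger_force: 30.0
```

Call:
arm_command(
  gripper=[75,75,75,75,75],
  dp=[
    [0,0,-1],
    [0,0,-1],
    [0,0,-1],
    [0,0,-1],
    [0,0,-1],
  ],
  twist=[0.57,0.57,0,0,0],
)

```text
time: 19.45
tool_pos: [363.7, 254.8, 194.3]
tcp_rot: [3.141, -0.0, 1.571]
contact_force: [-0.0, 0.2, -1.1]
grip_width: 84.9
finger_force: 30.0
```

Call:
arm_command(
  gripper=[75,75,75,75,75],
  dp=[
    [0,0,-1],
    [0,0,-1],
    [0,0,-1],
    [0,0,-1],
    [0,0,-1],
  ],
  twist=[0,0,0,0,0],
)

```text
time: 20.08
tool_pos: [363.4, 254.7, 319.3]
tcp_rot: [3.141, -0.0, 1.571]
contact_force: [0.7, -0.1, -0.6]
grip_width: 85.1
finger_force: 30.0
```

Call:
arm_command(
  gripper=[75,75,75,75,75],
  dp=[
    [-0.3,0.9,-0.4],
    [-0.3,0.9,0],
    [-0.3,0.9,0],
    [-0.3,0.9,0],
    [-0.3,0.9,0],
  ],
  twist=[0,0,0,0,0],
)

```text
time: 20.7
tool_pos: [477.3, 216.7, 326.9]
tcp_rot: [-3.14, 0.001, 1.57]
contact_force: [0.0, 0.0, -0.5]
grip_width: 84.8
finger_force: 30.0
```

Call:
arm_command(
  gripper=[75,75,75,75,75],
  dp=[
    [-0.3,0.9,0],
    [-0.3,0.9,0],
    [-0.3,0.9,0],
    [-0.1,0.2,0],
    [0,0,0],
  ],
  twist=[0,0,0,0,0],
)

```text
time: 21.32
tool_pos: [548.8, 192.1, 327.0]
tcp_rot: [-3.14, 0.0, 1.57]
contact_force: [0.3, 0.6, -1.5]
grip_width: 85.0
finger_force: 30.0
```

```bash
python3 - <<'E'
from h import *
o=get_obs();im=capture("wrist");s=capture("side");c=capture("scene");print(o["tool_pos"],np.degrees(o["tcp_rot"]),o["time"],o["grip_width"])
W=np.zeros((600,800,3),np.uint8)
W[:384,:512]=im[:,:,::-1]
W[:280,512:]=cv2.resize(s[90:230,205:349,::-1],(288,280),interpolation=cv2.INTER_CUBIC)
W[300:,500:]=cv2.resize(c[120:220,180:280,::-1],(300,300),interpolation=cv2.INTER_CUBIC)
cv2.imwrite("pics/v5.png",W)
E
```

```text
[548.78208025 192.13162906 327.04007137] [-1.79908623e+02  1.20733682e-02  8.99568228e+01] 21.325 84.95423464629646
```

View pics/v5.png

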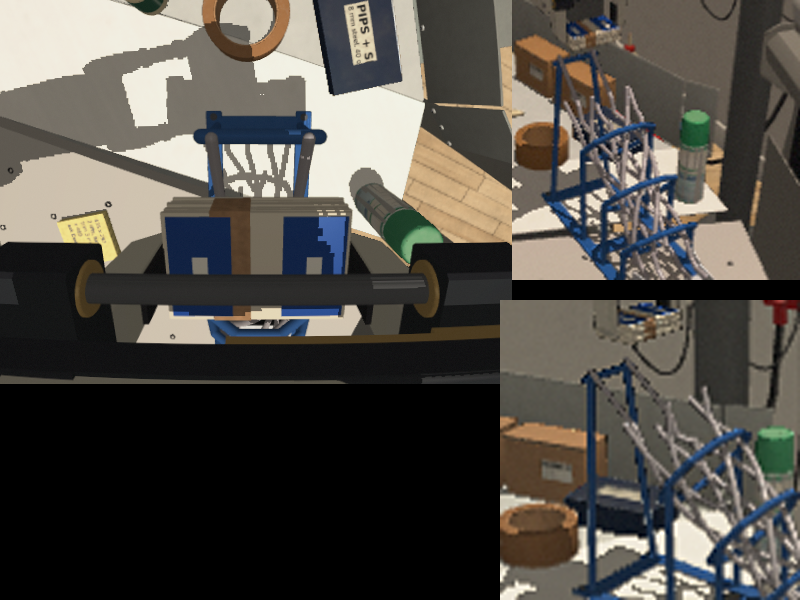

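The view shows the blue pack level in the grip, spanning columns 161–350. The ramp rods at the crossbar are at columns 214 and 307, so I shift +2 mm in x. Lowering to just above contact, then pressing.

Call:
arm_command(
  gripper=[75,75,75,75,75],
  dp=[
    [0,0.08,0.7],
    [0,0,0.7],
    [0,0,0.7],
    [0,0,0.1],
    [0,0,0],
  ],
  twist=[0,0,0,0,0],
)

```text
time: 22.1
tool_pos: [550.9, 192.8, 273.5]
tcp_rot: [3.141, -0.0, 1.571]
contact_force: [0.2, -0.0, -0.2]
grip_width: 84.2
finger_force: 30.0
```

Call:
arm_command(
  gripper=[75,75,75,75,75],
  dp=[
    [0,0,0.12],
    [0,0,0.12],
    [0,0,0.12],
    [0,0,0],
    [0,0,0],
  ],
  twist=[0,0,0,0,0],
)

```text
time: 22.72
tool_pos: [551.2, 192.0, 264.1]
tcp_rot: [3.141, 0.001, 1.57]
contact_force: [-0.6, -4.4, 2.5]
grip_width: 84.8
finger_force: 30.0
```

```bash
python3 - <<'E'
from h import *
o=get_obs();im=capture("wrist");cv2.imwrite("pics/p1.png",im[:,:,::-1])
print(o["tool_pos"],o["contact_force"],o["moment"],o["grip_width"])
for c in blobs(im,(100,120,60),(125,255,255),60):print(cv2.boundingRect(c))
E
```

```text
[551.23885433 192.02841563 264.14421417] [-0.64775696 -4.41079136  2.45896642] [-0.60301317 -0.09439399 -0.00789121] 84.79540555952252
(209, 321, 15, 23)
(322, 320, 13, 16)
(177, 320, 20, 24)
(282, 306, 59, 10)
(173, 306, 60, 10)
(165, 218, 66, 56)
(283, 217, 66, 58)
(164, 113, 184, 84)
```

Contact came at the predicted height. Pressing on.

Call:
arm_command(
  gripper=[75,75,75,75,75],
  dp=[
    [0,0,0.1],
    [0,0,0.1],
    [0,0,0.1],
    [0,0,0],
    [0,0,0],
  ],
  twist=[0,0,0,0,0],
)

```text
time: 23.4
tool_pos: [551.3, 192.1, 256.6]
tcp_rot: [3.141, 0.001, 1.571]
contact_force: [0.5, -5.5, 4.3]
grip_width: 85.0
finger_force: 30.0
```

```bash
python3 - <<'E'
from h import *
o=get_obs();im=capture("wrist");cv2.imwrite("pics/p2.png",im[:,:,::-1])
print(o["tool_pos"],o["contact_force"],o["moment"],o["grip_width"])
for c in blobs(im,(100,120,60),(125,255,255),60):print(cv2.boundingRect(c))
E
```

```text
[551.26130547 192.13210976 256.55935451] [ 0.45892302 -5.51637151  4.30409307] [-0.76282653 -0.05206457  0.00183098] 84.97371001593882
(207, 321, 22, 23)
(326, 320, 11, 16)
(174, 320, 15, 24)
(281, 305, 59, 12)
(175, 305, 58, 12)
(283, 233, 69, 42)
(162, 233, 69, 41)
(197, 165, 18, 36)
(159, 113, 193, 89)
```

It pivots with little force (4 N). Continuing to the flush height.

Call:
arm_command(
  gripper=[75,75,75,75,75],
  dp=[
    [0,0,0.1],
    [0,0,0.1],
    [0,0,0.1],
    [0,0,0],
    [0,0,0],
  ],
  twist=[0,0,0,0,0],
)

```text
time: 24.08
tool_pos: [550.9, 192.5, 248.5]
tcp_rot: [-3.141, 0.0, 1.571]
contact_force: [0.0, -4.3, 2.2]
grip_width: 84.7
finger_force: 30.0
```

```bash
python3 - <<'E'
from h import *
o=get_obs();im=capture("wrist");s=capture("side");c=capture("scene")
print(o["tool_pos"],o["contact_force"],o["moment"],o["grip_width"])
W=np.zeros((600,800,3),np.uint8)
W[:384,:512]=im[:,:,::-1]
W[:280,512:]=cv2.resize(s[90:230,205:349,::-1],(288,280),interpolation=cv2.INTER_CUBIC)
W[300:,500:]=cv2.resize(c[120:220,180:280,::-1],(300,300),interpolation=cv2.INTER_CUBIC)
cv2.imwrite("pics/v6.png",W)
E
```

```text
[550.85044477 192.49612669 248.47459317] [ 0.02169573 -4.27566046  2.18872893] [-0.58471947 -0.01625037 -0.00211486] 84.69240593684603
```

View pics/v6.png

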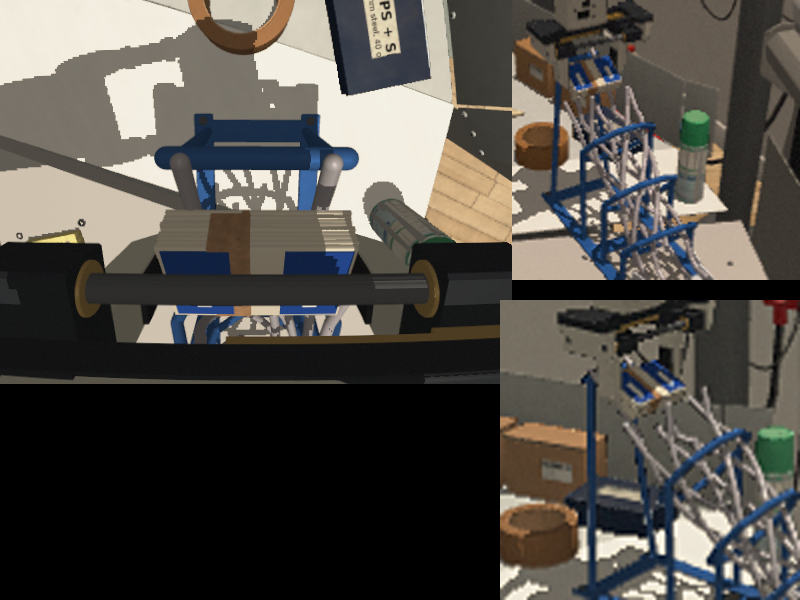

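The pack is tilting with the slope: its uphill edge face shows at rows 210–250, and it is blue face up. A few millimetres more until flush.

Call:
arm_command(
  gripper=[75,75,75,75,75],
  dp=[
    [0,0,0.06],
    [0,0,0.04],
    [0,0,0],
    [0,0,0],
    [0,0,0],
  ],
  twist=[0,0,0,0,0],
)

```text
time: 24.85
tool_pos: [551.1, 192.5, 246.2]
tcp_rot: [3.141, -0.0, 1.571]
contact_force: [0.7, -4.1, 4.9]
grip_width: 84.9
finger_force: 30.0
```

Call:
arm_command(
  gripper=[75,75,75,75,75],
  dp=[
    [0,0,0.06],
    [0,0,0],
    [0,0,0],
    [0,0,0],
    [0,0,0],
  ],
  twist=[0,0,0,0,0],
)

```text
time: 25.48
tool_pos: [550.9, 192.4, 244.6]
tcp_rot: [-3.141, 0.0, 1.571]
contact_force: [1.0, -4.2, 3.3]
grip_width: 85.0
finger_force: 30.0
```

Call:
arm_command(
  gripper=[75,75,75,75,75],
  dp=[
    [0,0,0.05],
    [0,0,0],
    [0,0,0],
    [0,0,0],
    [0,0,0],
  ],
  twist=[0,0,0,0,0],
)

```text
time: 26.1
tool_pos: [551.0, 192.5, 243.5]
tcp_rot: [3.142, -0.0, 1.571]
contact_force: [1.1, -4.3, 3.5]
grip_width: 84.5
finger_force: 30.0
```

Call:
arm_command(
  gripper=[75,75,75,75,75],
  dp=[
    [0,0,0.05],
    [0,0,0],
    [0,0,0],
    [0,0,0],
    [0,0,0],
  ],
  twist=[0,0,0,0,0],
)

```text
time: 26.72
tool_pos: [551.0, 192.5, 242.2]
tcp_rot: [3.142, 0.0, 1.571]
contact_force: [0.1, -4.3, 4.2]
grip_width: 84.9
finger_force: 30.0
```

```bash
python3 - <<'E'
from h import *
o=get_obs();im=capture("wrist");C=get_calibration("wrist");print(o["tool_pos"])
print([int(v) for v in im[190:276,265:272].mean(axis=(1,2))])
M=C["mount"]
def row(X):
    q=(np.array(X)-M[:3,3])@M[:3,:3];return cv2.projectPoints(q.reshape(1,3),np.zeros(3),np.zeros(3),C["mtx"],C["dist_coeffs"])[0].ravel()[1]
for th in(20,25,30,34,38,42):
    a=np.radians(th);c,s=np.cos(a),np.sin(a)
    f=lambda u,w:[u*c-w*s,0,-8.3-((u*s)+(w-2.7)*c)]  # u uphill(tool +x), w normal
    print(th,"bottom-up",round(row(f(27.5,-11))),"top-up",round(row(f(27.5,11))),"top-down",round(row(f(-27.5,11))))
for c in blobs(im,(100,120,60),(125,255,255),60):print(cv2.boundingRect(c))
E
```

```text
[551.0215377  192.46328307 242.22081889]
[181, 140, 113, 113, 113, 113, 113, 145, 151, 223, 234, 234, 235, 235, 235, 236, 235, 236, 236, 236, 235, 235, 235, 235, 235, 235, 235, 154, 96, 97, 99, 99, 95, 95, 96, 98, 99, 95, 94, 96, 98, 96, 95, 97, 98, 99, 96, 96, 97, 98, 101, 97, 95, 95, 97, 98, 97, 95, 96, 97, 99, 97, 94, 96, 97, 98, 101, 95, 95, 97, 98, 99, 101, 97, 97, 97, 96, 96, 96, 96, 96, 96, 95, 94, 62, 33]
20 bottom-up 198 top-up 230 top-down 309
25 bottom-up 200 top-up 235 top-down 306
30 bottom-up 202 top-up 242 top-down 303
34 bottom-up 204 top-up 247 top-down 301
38 bottom-up 207 top-up 252 top-down 298
42 bottom-up 210 top-up 257 top-down 295
(208, 318, 34, 26)
(291, 311, 14, 25)
(169, 310, 19, 34)
(280, 305, 56, 5)
(179, 305, 55, 5)
(285, 265, 71, 10)
(159, 264, 70, 10)
(150, 114, 212, 103)
```

The pack is flush at about 38° and the constant force of about 6 N is just pad slip. Releasing.

Call:
arm_command(
  gripper=[91.8,91.8,91.8,91.8,91.8],
  dp=[
    [0,0,0],
    [0,0,0],
    [0,0,0],
    [0,0,0],
    [0,0,0],
  ],
  twist=[0,0,0,0,0],
)

```text
time: 27.4
tool_pos: [551.0, 192.6, 242.2]
tcp_rot: [-3.142, -0.0, 1.571]
contact_force: [0.0, -0.2, 0.2]
grip_width: 92.2
finger_force: 0.0
```

Call:
arm_command(
  gripper=[91.8,91.8,91.8,91.8,91.8],
  dp=[
    [0,0,0],
    [0,0,0],
    [0,0,0],
    [0,0,0],
    [0,0,0],
  ],
  twist=[0,0,0,0,0],
)

```text
time: 28.02
tool_pos: [551.0, 192.5, 242.2]
tcp_rot: [3.141, 0.0, 1.571]
contact_force: [0.8, 0.4, -0.0]
grip_width: 92.0
finger_force: 0.0
```

```bash
python3 - <<'E'
from h import *
o=get_obs();im=capture("wrist");s=capture("side");c=capture("scene")
print(o["tool_pos"],o["contact_force"],o["grip_width"])
W=np.zeros((600,800,3),np.uint8)
W[:384,:512]=im[:,:,::-1]
W[:280,512:]=cv2.resize(s[150:290,205:349,::-1],(288,280),interpolation=cv2.INTER_CUBIC)
W[300:,500:]=cv2.resize(c[130:270,200:340,::-1],(300,300),interpolation=cv2.INTER_CUBIC)
cv2.imwrite("pics/v7.png",W)
E
```

```text
[550.99814076 192.48614336 242.24543085] [ 0.76540165  0.35471584 -0.02910784] 92.01109839296073
```

View pics/v7.png

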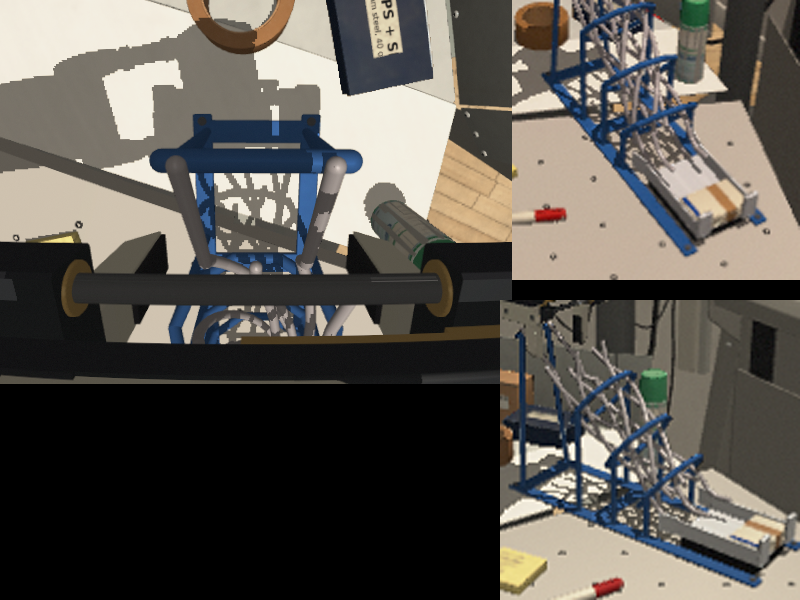

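The pack slid through. The crops show it lying in the tray white back up, with the brown band and the blue bar visible. Going to the tray.

Call:
arm_command(
  gripper=[91,91,91,91,91],
  dp=[
    [0,0,-1],
    [0,0,-1],
    [0,0,-1],
    [0,0,-1],
    [-1,0,0],
  ],
  twist=[0,0,0,0,0],
)

```text
time: 28.8
tool_pos: [551.6, 168.5, 344.4]
tcp_rot: [3.137, -0.001, 1.573]
contact_force: [-0.1, -0.5, -0.8]
grip_width: 91.0
finger_force: 0.0
```

Call:
arm_command(
  gripper=[91,91,91,91,91],
  dp=[
    [-1,0,0],
    [-1,0,0],
    [-1,0,0],
    [-1,0,0],
    [-1,0,0],
  ],
  twist=[0,0,0,0,0],
)

```text
time: 29.42
tool_pos: [550.9, 41.7, 342.3]
tcp_rot: [3.141, 0.0, 1.571]
contact_force: [0.3, 0.3, -0.1]
grip_width: 91.1
finger_force: 0.0
```

Call:
arm_command(
  gripper=[91,91,91,91,91],
  dp=[
    [-1,0,0],
    [-1,0,0],
    [-1,0,0],
    [-1,0,0],
    [-1,0,0],
  ],
  twist=[0,0,0,0,0],
)

```text
time: 30.05
tool_pos: [550.9, -83.3, 342.3]
tcp_rot: [3.141, 0.0, 1.571]
contact_force: [-0.2, 0.4, -0.1]
grip_width: 91.1
finger_force: 0.0
```

Call:
arm_command(
  gripper=[91,91,91,91,91],
  dp=[
    [-1,0,0.6],
    [-1,0,1],
    [-1,0,1],
    [-0.3,0,1],
    [0,0,1],
  ],
  twist=[0,0,0,1,1],
)

```text
time: 30.68
tool_pos: [550.9, -165.8, 226.4]
tcp_rot: [3.141, 0.0, 1.392]
contact_force: [-0.2, 0.5, -0.0]
grip_width: 90.9
finger_force: 0.0
```

Call:
arm_command(
  gripper=[91,91,91,91,91],
  dp=[
    [0,0,0],
    [0,0,0],
    [0,0,0],
    [0,0,0],
    [0,0,0],
  ],
  twist=[1,1,1,1,1],
)

```text
time: 31.3
tool_pos: [551.0, -165.0, 227.2]
tcp_rot: [3.142, -0.0, 0.957]
contact_force: [0.1, -0.1, -0.3]
grip_width: 90.8
finger_force: 0.0
```

Call:
arm_command(
  gripper=[91,91,91,91,91],
  dp=[
    [0,0,0],
    [0,0,0],
    [0,0,0],
    [0,0,0],
    [0,0,0],
  ],
  twist=[1,1,1,1,1],
)

```text
time: 31.92
tool_pos: [551.0, -165.0, 227.2]
tcp_rot: [3.142, -0.0, 0.521]
contact_force: [0.8, -0.4, -0.3]
grip_width: 91.1
finger_force: 0.0
```

Call:
arm_command(
  gripper=[91,91,91,91,91],
  dp=[
    [0,0,0],
    [0,0,0],
    [0,0,0],
    [0,0,0],
    [0,0,0],
  ],
  twist=[1,1,1,1,1],
)

```text
time: 32.55
tool_pos: [551.0, -165.0, 227.3]
tcp_rot: [3.142, -0.0, 0.084]
contact_force: [-0.3, -0.4, 0.3]
grip_width: 90.8
finger_force: 0.0
```

Call:
arm_command(
  gripper=[91,91,91,91,91],
  dp=[
    [0,0,0],
    [0,0,0],
    [0,0,0],
    [0,0,0],
    [0,0,0],
  ],
  twist=[1,0,0,0,0],
)

```text
time: 33.17
tool_pos: [551.0, -165.0, 227.2]
tcp_rot: [3.142, -0.0, 0.0]
contact_force: [-0.4, -0.4, -0.3]
grip_width: 91.0
finger_force: 0.0
```

```bash
python3 - <<'E'
from h import *
o=get_obs();im=capture("wrist");C=cam("wrist",o);print(o["tool_pos"],np.degrees(o["tcp_rot"]),o["time"])
np.savez("w8.npz",im=im,p=o["tool_pos"],r=o["tcp_rot"])
for nm,lo,hi in(("blue",(100,90,50),(125,255,255)),("kraft",(5,70,40),(20,255,200))):
  for c in blobs(im,lo,hi,40):
    x,y,w,h=cv2.boundingRect(c)
    if 150<x<330 and 100<y<225: print(nm,(x,y,w,h),rect(cast(C,c,46.4)))
cv2.imwrite("pics/w8.png",cv2.resize(im[100:260,130:350,::-1],(660,480),interpolation=cv2.INTER_CUBIC))
E
```

```text
[ 551.00375358 -165.00917148  227.24323961] [ 1.79999936e+02 -4.44645726e-03  2.67935447e-02] 33.175
blue (163, 222, 151, 6) (array([ 495.9, -145.5]), array([159.9,   5.7]), 90.1)
blue (261, 209, 49, 6) (array([ 510.5, -195.2]), array([50.5,  5.5]), 90.0)
kraft (259, 157, 56, 18) (array([ 559.4, -195.5]), array([55.6, 17.4]), 90.2)
```

View pics/w8.png

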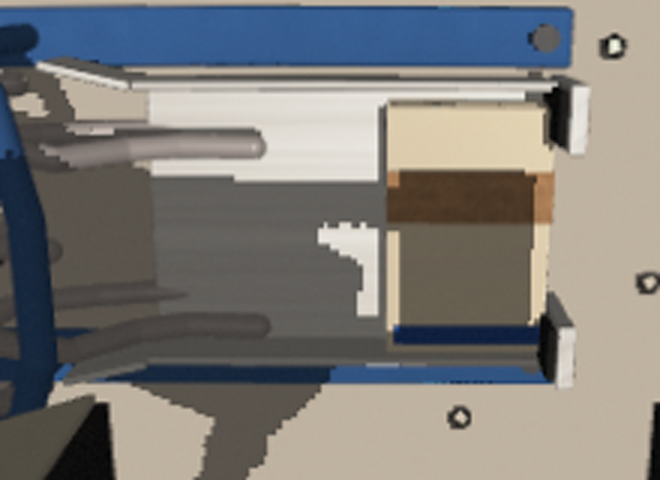

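The crop shows the blue pack face down and square in the tray, with the bar at the near end. Its centre is about (546.5, −195). Gripping and carrying it to the blue outline.

Call:
arm_command(
  gripper=[91,91,91,91,91],
  dp=[
    [-0.16,0.6,1],
    [0,0.6,1],
    [0,0,1],
    [0,0,1],
    [0,0,1],
  ],
  twist=[0,0,0,0,0],
)

```text
time: 33.85
tool_pos: [547.0, -195.1, 101.5]
tcp_rot: [3.142, -0.0, 0.0]
contact_force: [-1.1, 0.8, 0.8]
grip_width: 90.8
finger_force: 0.0
```

Call:
arm_command(
  gripper=[91,91,91,91,40],
  dp=[
    [0,0,1],
    [0,0,1],
    [0,0,0.92],
    [0,0,0],
    [0,0,0],
  ],
  twist=[0,0,0,0,0],
)

```text
time: 34.48
tool_pos: [547.6, -195.3, 30.1]
tcp_rot: [3.141, -0.001, 0.0]
contact_force: [-0.2, 0.6, 0.6]
grip_width: 85.1
finger_force: 0.0
```

Call:
arm_command(
  gripper=[40,40,40,40,40],
  dp=[
    [0,0,0],
    [0,0,0],
    [0,0,0],
    [0,0,0],
    [0,0,0],
  ],
  twist=[0,0,0,0,0],
)

```text
time: 35.1
tool_pos: [547.2, -194.9, 29.6]
tcp_rot: [3.142, -0.001, -0.0]
contact_force: [0.2, 1.7, 5.3]
grip_width: 54.6
finger_force: 30.0
```

Call:
arm_command(
  gripper=[40,40,40,40,40],
  dp=[
    [0,0,-1],
    [0,0,-1],
    [0,0,-1],
    [0,0,-1],
    [-0.2,0.9,0],
  ],
  twist=[0,0,0,0,0],
)

```text
time: 35.72
tool_pos: [543.2, -217.2, 131.1]
tcp_rot: [3.14, -0.003, 0.002]
contact_force: [0.1, -0.1, -0.7]
grip_width: 54.8
finger_force: 30.0
```

Call:
arm_command(
  gripper=[40,40,40,40,40],
  dp=[
    [-0.2,0.9,0],
    [-0.2,0.9,0],
    [-0.2,0.9,0],
    [-0.2,0.9,0],
    [-0.2,0.9,0],
  ],
  twist=[0,0,0,0,0],
)

```text
time: 36.35
tool_pos: [516.6, -331.5, 129.1]
tcp_rot: [-3.141, 0.0, -0.0]
contact_force: [0.5, 0.1, -1.0]
grip_width: 54.7
finger_force: 30.0
```

Call:
arm_command(
  gripper=[40,40,40,40,40],
  dp=[
    [-0.2,0.9,0],
    [-0.2,0.9,0],
    [-0.2,0.9,0],
    [-0.2,0.9,0],
    [-0.2,0.9,0],
  ],
  twist=[0,0,0,0,0],
)

```text
time: 36.98
tool_pos: [491.6, -444.0, 129.2]
tcp_rot: [-3.142, -0.0, -0.0]
contact_force: [0.0, -0.0, -1.2]
grip_width: 54.8
finger_force: 30.0
```

Call:
arm_command(
  gripper=[40,40,40,40,40],
  dp=[
    [-0.24,0.33,0],
    [0,0,0],
    [0,0,0],
    [0,0,0],
    [0,0,0],
  ],
  twist=[0,1,1,1,1],
)

```text
time: 37.6
tool_pos: [485.9, -450.4, 129.2]
tcp_rot: [-3.141, 0.0, -0.352]
contact_force: [0.2, 0.0, -1.3]
grip_width: 54.7
finger_force: 30.0
```

Call:
arm_command(
  gripper=[40,40,40,40,40],
  dp=[
    [0,0,0],
    [0,0,0],
    [0,0,0],
    [0,0,0],
    [0,0,0],
  ],
  twist=[1,1,1,1,1],
)

```text
time: 38.22
tool_pos: [485.9, -450.4, 129.2]
tcp_rot: [-3.141, 0.0, -0.788]
contact_force: [-0.3, 0.2, -1.7]
grip_width: 54.9
finger_force: 30.0
```

Call:
arm_command(
  gripper=[40,40,40,40,40],
  dp=[
    [0,0,0],
    [0,0,0],
    [0,0,0],
    [0,0,0],
    [0,0,0],
  ],
  twist=[0.36,0,0,0,0],
)

```text
time: 38.85
tool_pos: [486.0, -450.8, 129.3]
tcp_rot: [-3.142, -0.0, -0.817]
contact_force: [-0.5, -0.0, -0.8]
grip_width: 54.8
finger_force: 30.0
```

```bash
python3 - <<'E'
from h import *
o=get_obs();im=capture("wrist");C=cam("wrist",o);print(o["tool_pos"],np.degrees(o["tcp_rot"]),o["time"])
R=Ro.from_euler("xyz",o["tcp_rot"]).as_matrix();t=lambda P:(P-o["tool_pos"])@R
for z,n in((8,"board"),(o["tool_pos"][2]+17,"pack")):
  for c in blobs(im,(100,90,50),(125,255,255),60):print(n,cv2.boundingRect(c),rect(t(cast(C,c,z))))
s=capture("side");S=cam("side")
for c in blobs(s,(100,90,50),(125,255,255),20):
  if cv2.boundingRect(c)[1]>290:print("side",cv2.boundingRect(c),rect(cast(S,c,8)))
cv2.imwrite("pics/w9.png",im[:,:,::-1])
E
```

```text
[ 485.99817691 -450.75789897  129.25010337] [-1.79997298e+02 -4.03920868e-03 -4.67833245e+01] 38.85
board (205, 327, 103, 9) (array([-1.432e+02,  1.000e-01]), array([99.9,  9.7]), 90.0)
board (4, 256, 15, 16) (array([ -74.5, -235.7]), array([16.5, 11.6]), 131.4)
board (444, 157, 38, 99) (array([-18.8, 183.9]), array([95.3, 34.1]), 169.9)
board (216, 135, 81, 31) (array([33.3, -0.1]), array([65.5, 24.8]), 90.0)
pack (205, 327, 103, 9) (array([-34.8,   0.2]), array([50.4,  4.9]), 90.0)
pack (4, 256, 15, 16) (array([  -0.2, -118.7]), array([8.3, 5.9]), 131.4)
pack (444, 157, 38, 99) (array([27.9, 92.9]), array([48.1, 17.2]), 169.9)
pack (216, 135, 81, 31) (array([54.2,  0.2]), array([33. , 12.5]), 90.0)
side (296, 369, 57, 15) (array([ 379.1, -517.8]), array([127.7,  30.2]), 143.5)
```

View pics/w9.png

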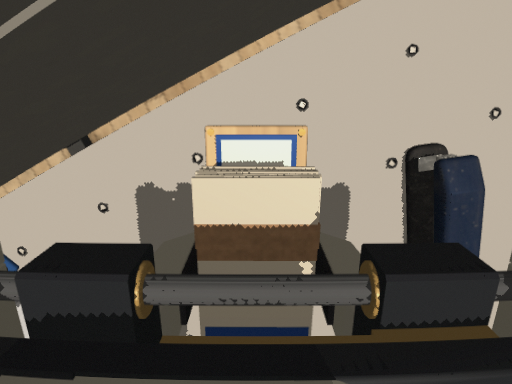

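The view shows the pack aligned over the blue outline. The far border is at row 135, columns 216–297, and the pack bar is at row 331. The pack needs −2.7 mm along tool x. Lowering.

Call:
arm_command(
  gripper=[40,40,40,40,40],
  dp=[
    [-0.11,0,1],
    [0,0,1],
    [0,0,1],
    [0,0,1],
    [0,0,0.3],
  ],
  twist=[0,0,0,0,0],
)

```text
time: 39.58
tool_pos: [483.4, -447.9, 20.0]
tcp_rot: [-3.141, 0.003, -0.817]
contact_force: [-0.3, 0.6, -2.0]
grip_width: 54.7
finger_force: 30.0
```

Call:
arm_command(
  gripper=[40,40,40,40,40],
  dp=[
    [0,0,0.2],
    [0,0,0.1],
    [0,0,0.04],
    [0,0,0],
    [0,0,0],
  ],
  twist=[0,0,0,0,0],
)

```text
time: 40.2
tool_pos: [484.3, -448.9, 13.6]
tcp_rot: [-3.142, -0.001, -0.817]
contact_force: [-0.2, 0.3, -0.9]
grip_width: 54.9
finger_force: 30.0
```

Call:
arm_command(
  gripper=[40,75,91,91,91],
  dp=[
    [0,0,0.05],
    [0,0,0],
    [0,0,0],
    [0,0,0],
    [0,0,0],
  ],
  twist=[0,0,0,0,0],
)

```text
time: 40.83
tool_pos: [484.1, -448.7, 11.9]
tcp_rot: [-3.142, 0.0, -0.817]
contact_force: [0.2, -0.2, -0.1]
grip_width: 89.1
finger_force: 0.0
```

Call:
arm_command(
  gripper=[91,91,91,91,91],
  dp=[
    [0,0,-1],
    [0,0,-1],
    [0,0,-1],
    [0,0,-1],
    [0,0,-1],
  ],
  twist=[0,0,0,0,0],
)

```text
time: 41.45
tool_pos: [484.0, -448.7, 137.7]
tcp_rot: [-3.142, 0.0, -0.817]
contact_force: [0.6, 0.8, 0.3]
grip_width: 91.1
finger_force: 0.0
```

Call:
arm_command(
  gripper=[91,91,91,91,91],
  dp=[
    [-1,0,-1],
    [-1,0,-1],
    [-1,0,-1],
    [-1,0,0],
    [0,0,0],
  ],
  twist=[0,0,0,0,0],
)

```text
time: 42.08
tool_pos: [415.1, -375.1, 212.7]
tcp_rot: [-3.142, -0.001, -0.817]
contact_force: [-0.7, 0.1, -0.4]
grip_width: 90.9
finger_force: 0.0
```

```bash
python3 - <<'E'
from h import *
o=get_obs();im=capture("wrist");C=cam("wrist",o);print(o["tool_pos"],o["time"])
for n,lo,hi in(("blue",(100,90,50),(125,255,255)),("green",(45,80,40),(85,255,255)),("orange",(8,150,150),(22,255,255))):
  for c in blobs(im,lo,hi,40):print(n,cv2.boundingRect(c),rect(cast(C,c,8)),rect(cast(C,c,30)))
E
```

```text
[ 415.09266188 -375.05952069  212.71344477] 42.075
blue (91, 210, 44, 57) (array([ 486.1, -196.3]), array([81.9, 20.9]), 90.2) (array([ 484.9, -210.5]), array([76.9, 19.7]), 90.2)
blue (0, 171, 13, 22) (array([ 616.3, -168.4]), array([30.2,  5.6]), 90.2) (array([ 607.2, -184.3]), array([28.4,  5.3]), 90.2)
blue (414, 150, 10, 13) (array([ 297. , -505.4]), array([15. ,  7.5]), 2.6) (array([ 307.3, -500.8]), array([14.1,  7. ]), 2.6)
blue (16, 136, 33, 25) (array([ 608.3, -218.5]), array([38.4, 21.4]), 89.4) (array([ 599.7, -231.4]), array([36.1, 20.1]), 89.4)
blue (408, 23, 35, 129) (array([ 344.2, -559.4]), array([128.5,  33.8]), 142.3) (array([ 351.7, -551.6]), array([120.7,  31.7]), 142.3)
blue (223, 20, 67, 99) (array([ 485. , -449.3]), array([95.3, 65.2]), 133.4) (array([ 483.8, -448.2]), array([89.5, 61.3]), 133.4)
green (233, 229, 47, 5) (array([ 366.1, -322.6]), array([52.6,  4.9]), 43.3) (array([ 372.2, -329.1]), array([49.4,  4.6]), 43.3)
green (227, 214, 59, 61) (array([ 354.1, -310.2]), array([75.6, 65.9]), 133.2) (array([ 360.9, -317.5]), array([71. , 61.9]), 133.2)
orange (231, 133, 51, 8) (array([ 439.5, -400.6]), array([52.9,  6.7]), 44.6) (array([ 441.1, -402.4]), array([49.6,  6.3]), 44.6)
orange (225, 123, 63, 61) (array([ 426.8, -387.4]), array([66.1, 64.6]), 43.4) (array([ 429.2, -390. ]), array([62. , 60.7]), 43.4)
```

The blue pack sits within about 2 mm of its outline centre (485, −449), and green and orange are in place. Handing in.

```bash
python3 -c "
from plant import *
print(close_job())"
```

```text
the job is handed in; nothing more can be done
None
```

I handed the job in at about 42 s: by my measurements both packs lie face down, each within about 2 mm of its outline's centre, and the blue pack went through the turner; no verdict came back.

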